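# Set out the rear-hub parts on the demonstration sheet

## Task

Set out the bicycle parts on the white sheet for the class, keeping square to the sheet: first stand the freehub body midway between the hub on its wooden cradle and the grease tin; then slip the large sprocket over it, down onto its flange, and after that the small sprocket on top of the large one, both with the collar side down. Also lay the chain tool flat behind the hub cradle (on the side away from the robot), 8 cm from the cradle centre to the tool body centre, with its length parallel to the line from cradle to tin, and leave the pedal, dish and screwdriver where they are.

Things in the scene. Friction and masses are not known exactly. Their poses are not given: they have to be found in the camera images.
- sheet: White paper layout sheet, fixed flat on the red table, 260 (x) by 400 (y) by 2 mm thick. Origin: centre of its underside; x points to the edge away from the robot, y along the long edge to the robot's left, turned together with the sheet by up to 0.2 rad.
- hub: Aluminium wheel hub lying on a light wooden cradle, fixed on the sheet and square to it (same axes directions as the sheet). Cradle 60 (x) by 70 (y) by 20 mm; the hub lies along y with two 48 mm flanges, its thin axle reaches 42 mm each way; top at 60 mm above the origin. Origin: centre of the cradle's underside, on the sheet's top face. It may be the left or the right one of the pair.
- tin: Round metal grease tin with a slightly wider lid, 64 mm diameter, 42 mm high, fixed on the sheet. Origin: centre of its underside. It stands straight beside the hub cradle along the sheet's y, 240 mm from it centre to centre, on the left or on the right.
- freehub: Loose freehub body (about 180 g): upright aluminium cylinder 31 mm in diameter (dark spline ribs, chamfered top) on a dark round flange 46 mm in diameter and 8 mm thick; 36 mm high in all. Origin: centre of the underside of the flange; z up.
- sprocket_large: Larger loose steel sprocket (90 g), lying flat: toothed disc 64 mm over the teeth occupying heights 3 to 8 mm, above a collar 46 mm in diameter from 0 to 3 mm; through bore 36 mm. Origin: on the axis, at the underside of the collar; z up. Grip across the teeth.
- sprocket_small: Smaller loose steel sprocket (60 g), lying flat: toothed disc 50 mm over the teeth occupying heights 3 to 8 mm, above a collar 44 mm in diameter from 0 to 3 mm; through bore 36 mm. Origin: on the axis, at the underside of the collar; z up. Grip across the teeth.
- chain_tool: Loose dark steel chain-rivet tool (about 160 g), lying flat, T-shaped in plan: body block 46 (x) by 18 (y) mm, 16 mm high with two 5 mm ridges on it (21 mm in all); a thin steel screw runs out of its -x end to a cross-bar 56 mm long (along y, 9 mm thick, 10 mm above the table) at x = -54 mm. Origin: centre of the underside of the body block; x along the tool's length, away from the cross-bar; grip the block across y at the origin.
- pedal: Bystander: loose black pedal, 68 by 90 mm, 23 mm high, spindle end sticking out 30 mm. Origin: centre of its underside. Leave alone.
- dish: Bystander: loose round steel dish, 90 mm in diameter, 35 mm high. Origin: centre of its underside. Leave alone.
- screwdriver: Bystander: loose black-handled screwdriver, 180 mm long, about 26 mm thick at most, lying on the table between robot and sheet, roughly crosswise to the robot's forward direction. Origin: underside, about the middle of its length. Leave alone.
Not all that is in view belongs to the job. What is shaped like the tin but green is not meant.

How it is judged:
On the way, in this order (a step that is already met when the one before it is completed fails the run):
1. the freehub body stands midway between hub and tin, at rest (x of freehub in the frame of hub between -0.015 and 0.015 m and horizontal distance between freehub and hub below 0.135 m and horizontal distance between freehub and tin below 0.135 m and angle between freehub's own z axis and vertical below 0.1 rad and height (world z) of freehub below 0.006 m and linear speed of freehub below 0.02 m/s and angular speed of freehub below 0.2 rad/s), for 0.2 s.
2. the large sprocket is over the freehub body, down on its flange (x of freehub in the frame of hub between -0.015 and 0.015 m and horizontal distance between freehub and hub below 0.135 m and horizontal distance between freehub and tin below 0.135 m and angle between each of freehub, sprocket_large's own z axis and vertical below 0.1 rad and height (world z) of freehub below 0.006 m and horizontal distance between sprocket_large and freehub below 0.006 m and z of sprocket_large in the frame of freehub between 0.005 and 0.011 m and linear speed of sprocket_large below 0.02 m/s and angular speed of sprocket_large below 0.2 rad/s), for 0.2 s.
3. the small sprocket is over the freehub body, down on the large one (x of freehub in the frame of hub between -0.015 and 0.015 m and horizontal distance between freehub and hub below 0.135 m and horizontal distance between freehub and tin below 0.135 m and angle between each of freehub, sprocket_large, sprocket_small's own z axis and vertical below 0.1 rad and height (world z) of freehub below 0.006 m and horizontal distance between each of sprocket_large, sprocket_small and freehub below 0.006 m and z of sprocket_large in the frame of freehub between 0.005 and 0.011 m and z of sprocket_small in the frame of freehub between 0.013 and 0.019 m and linear speed of sprocket_small below 0.02 m/s and angular speed of sprocket_small below 0.2 rad/s), for 0.2 s.
At the end, for the whole second after the job is handed in: Freehub upright midway between cradle and tin (15 mm each way); large sprocket flat on its flange, small one flat on that (centres within 6 mm, seated within 3 mm); chain tool flat, 65-95 mm straight behind the cradle (15 mm sideways, parallel within 0.3 rad); all at rest, bystanders moved < 20 mm (all of step 3 and x of chain_tool in the frame of hub between 0.065 and 0.095 m and y of chain_tool in the frame of hub between -0.015 and 0.015 m and angle between the x axis of chain_tool and the y axis of hub, either way round below 0.3 rad and angle between chain_tool's own z axis and vertical below 0.15 rad and height (world z) of chain_tool below 0.006 m and linear speed of each of freehub, sprocket_large, chain_tool below 0.02 m/s and angular speed of each of freehub, sprocket_large, chain_tool below 0.2 rad/s); the robot touches nothing.
It fails at once if the pedal is shifted by more than 20 mm (distance of pedal from where it was at the start of the episode above 0.02 m).
It fails at once if the dish is shifted by more than 20 mm (distance of dish from where it was at the start of the episode above 0.02 m).
It fails at once if the screwdriver is shifted by more than 20 mm (distance of screwdriver from where it was at the start of the episode above 0.02 m).
It also fails if it takes over 112 s, if anything falls off the work surface, if the arm or the gripper's body presses on something with over 40 N, if the wrist force passes 120 N, or if a joint passes its speed limit or range.

## Robot

A 6-joint arm with a two-finger parallel gripper is mounted at the origin on the work surface. World frame = base frame: x ahead of the robot, y to its left, z up, the work surface at z = 0. Lengths are in m, angles in rad, forces in N, time in s.
With the tool pointing down it reaches from about 0.3 to 0.95 m from the base axis. Payload 3.1 kg.
Tool frame: the origin (TCP) lies midway between the tips of the shut fingers; the grasp point (between the pads) lies 19 mm behind it; z points along the fingers, y is the line along which they close (so a half turn about z gives the same grasp; the last joint's range is limited). The gripper opens to 85 mm and grips with 20 to 120 N. Pads are 22 mm wide; open, the fingers measure 114 mm over their backs; the gripper's body (76 mm by 85 mm) begins 54 mm behind the grasp point. The pads swing forward as they close: fully open they stand 13 mm farther back than shut.
Start: joints at [-1.261, 0.308, 1.634, -0, 1.2, -0.07], TCP at [0.232, -0.58, 0.231] pointing down, gripper open.
Joint ranges: [-3.06, 3.06], [-0.79, 1.96], [0.05, 2.63], [-1.19, 4.34], [0.05, 2.64], [-2.94, 2.94]. Speed limits (rad/s): [2.79, 2.79, 3.14, 3.14, 3.14, 3.14].

## Interface

Orientations are given as a rotation vector (axis times angle).
In Python, from workcell import status, viewer, job, look_for gives the robot as it stands. The module is installed in compiled form; this text tells all that it offers.
- The arm moves only by the shell command python3 -m handwheel 'ROWS' [OPENING] [FORCE]. ROWS is JSON, a list of rows, each a list of 6 numbers: the shift along the tool's x, y, z normalised to -1 to 1, where 1 is 50 cm, then the turn, a rotation vector about the tool's x, y, z normalised to -1 to 1, where 1 is 30 degrees. A call has 1 to 5 rows; each row is the pose to reach, as a shift and turn from the pose commanded when the call began, along the tool's axes at that moment; what a row does not reach only later rows make up. A row lasts 1/8 s, in which the tool goes at most 62.5 mm and 10.7 degrees, less where a joint would pass 70% of its speed; a pose out of reach is approached as far as the arm can. A call with a number of a shift or a turn outside -1 to 1 is refused whole. A call with a gripper value outside its range is refused whole. OPENING is the opening, from 0 (shut) to 1 (fully open), set as the call begins (- or left out, the last holds). The fingers move at their own pace and stop on an object; FORCE is the grip in N (left out, the last holds). Time passes only in rows, so rows that repeat a pose let the fingers close. It gives the time, the measured TCP pose, the force, the opening and the grip force at its end, in the units of the state.
- status.state(): the state, without advancing time (a new reading comes with each control period).
- viewer.read_camera(name): name is "side" or "top"; returns a dict with "pixels" (400x640x3 uint8, red, green, blue), "range_z" (400x640 float32, m along the optical axis (not along the pixel's ray), 0 where there is no reading), "vfov" (degrees; the focal length in pixels is half the picture's height over the tangent of half this angle, whatever the lens; pixels are square), "cx", "cy" (the principal point, pixels), "eye" and "rotation" of the camera in the world. Camera axes: x right, y up, looking along -z (the intrinsics and any distortion apply to the point x, -y, -z); pixel columns grow to the right and rows downward; lengths in m; the calibration is good to about 2 mm. A picture is of the moment at which its call begins.
- job.close_job(): hands the job in; it is judged then, once.
Trained networks look in the newest picture that a camera, given by its name, has taken for a name from the list of things; names that differ only in an ending like _2 or _b are one class to them, and where a whole thing is asked for, a point or a joint stands for the part that bears it (a point fixed in the world has none). Each returns a list of dicts, best first, with "score" (0 to 1); they miss things now and then, are a little off and sometimes report something else, mostly with a low value. They report only what shows in the picture. A call takes as long as a camera call. They do not tell look-alikes from the thing itself.
- look_for(thing, camera): "rect" ([centre column, centre row, width, height] in pixels, round what is visible of it).
The state is a dict: "time": time; "joint_pos": joint angles; "qvel": joint speeds; "joint_torque": joint torques, N m; "position": TCP position; "tcp_rot": TCP orientation; "contact_force": force on the tool from outside, world axes, zero at the start; "torque": the same for the moment, N m; "gripper_width": finger opening in m; "gripper_force": force on a finger pad.
Only numpy, scipy, OpenCV 4.12 (cv2) and the standard library are available. Lean on these libraries where they do the work, as an engineer would, in place of code of your own. Each camera call takes 0.05 s, during which the arm holds its last target. There are 200 camera calls.

## Working session

There is one attempt and no reset: what is moved stays moved. The work goes in short steps, Python scripts to look and compute and a shell command to move; the robot and the scene stay as the last step left them, time stands still between calls to the robot, and variables do not carry over. Pictures are saved under pics/ and viewed, at most 14 in all, crops included, and the job is handed in when it is done.

```bash
mkdir -p pics
cat > h.py <<'E'
import numpy as np, cv2
from workcell import status, viewer, job, look_for
def cam(n):
    c=viewer.read_camera(n); c['f']=200/np.tan(np.radians(c['vfov'])/2); return c
def cloud(c):
    z=c['range_z'].astype(float); v,u=np.mgrid[0:400,0:640]
    P=np.stack([(u-c['cx'])/c['f']*z,-(v-c['cy'])/c['f']*z,-z],-1)
    W=P@np.array(c['rotation']).reshape(3,3).T+np.array(c['eye']); W[z<=0]=np.nan
    return W
def save(c,n,box=None,s=1):
    p=c['pixels'][:,:,::-1]
    if box: p=p[box[1]:box[3],box[0]:box[2]]
    cv2.imwrite('pics/'+n,cv2.resize(p,None,fx=s,fy=s,interpolation=cv2.INTER_CUBIC))
E
python3 - <<'E'
from h import *
for n in ('top','side'):
    c=cam(n); save(c,n+'0.png',s=1.25); W=cloud(c)
    print(n,c['vfov'],c['cx'],c['cy'],np.round(c['eye'],3),np.round(c['rotation'],3).tolist(),[k for k in c])
    for t in 'sheet hub tin freehub sprocket_large sprocket_small chain_tool pedal dish screwdriver'.split():
        for r in look_for(t,n)[:3]:
            u,v,w,h=r['rect']; p=W[int(v),int(u)]
            print(t,round(r['score'],2),np.round(r['rect']).astype(int),np.round(p,3))
print(status.state())
E
```

```text
Traceback (most recent call last):
  File "h.py", line 8, in cloud
    W=P@np.array(c['rotation']).reshape(3,3).T+np.array(c['eye']); W[z<=0]=np.nan
        ~~~~~~~~~~~~~~~~~~~~~~~~~~~~~~~^^^^^
ValueError: cannot reshape array of size 3 into shape (3,3)
```

```bash
sed -i "s/np.array(c\['rotation'\]).reshape(3,3).T/cv2.Rodrigues(np.array(c['rotation'],float))[0].T/" h.py
python3 - <<'E'
from h import *
for n in ('top','side'):
    c=cam(n); save(c,n+'0.png',s=1.25); W=cloud(c)
    print(n,{k:v for k,v in c.items() if k not in('pixels','range_z')})
    for t in 'sheet hub tin freehub sprocket_large sprocket_small chain_tool pedal dish screwdriver'.split():
        for r in look_for(t,n)[:3]:
            u,v,w,h=r['rect']; p=W[int(v),int(u)]
            print(t,round(r['score'],2),np.round(r['rect']).astype(int),np.round(p,3))
print(status.state())
E
```

```text
top {'vfov': 55.74288624378989, 'cx': 320.2482813694445, 'cy': 202.73234206652478, 'eye': array([ 0.41722979, -0.01783765,  0.86350279]), 'rotation': array([ 0.1650944 , -0.11419761, -1.57231492]), 'f': np.float64(378.18995434290395)}
sheet 0.71 [344 199 188 129] [ 0.58  -0.043  0.003]
hub 0.73 [284 222  39  28] [0.523 0.087 0.056]
tin 0.91 [404 313  26  31] [ 0.33  -0.165  0.044]
tin 0.81 [394 207  27  29] [ 0.554 -0.151  0.042]
tin 0.75 [495 268  38  31] [ 0.422 -0.359  0.04 ]
freehub 0.67 [466 145  60  42] [ 0.7   -0.323  0.024]
freehub 0.55 [477 216  20  20] [ 0.533 -0.332  0.038]
sprocket_large 0.81 [182 215  26  23] [0.549 0.336 0.   ]
sprocket_small 0.5 [195 286  19  18] [ 0.386  0.294 -0.001]
chain_tool 0.74 [450 300  39  40] [ 0.356 -0.27   0.016]
chain_tool 0.52 [185 143  39  36] [0.723 0.335 0.004]
dish 0.92 [186 142  38  34] [0.723 0.332 0.006]
screwdriver 0.95 [317 288  82  15] [0.379 0.018 0.003]
screwdriver 0.24 [186 142  38  34] [0.723 0.335 0.004]
side {'vfov': 57.34220178585749, 'cx': 320.46146135726366, 'cy': 197.07026616159547, 'eye': array([0.24682007, 0.55178891
[... 771 characters left out ...]
nt_pos': array([-1.26071575e+00,  3.08110813e-01,  1.63386707e+00,  1.41836232e-05,
        1.19970862e+00, -6.96982595e-02]), 'qvel': array([-9.09560933e-04,  8.35600038e-05,  8.62869932e-04, -3.13271620e-04,
       -2.28896072e-04, -1.72499756e-03]), 'joint_torque': array([-2.37160742e-05, -4.15294397e+01, -2.77085584e+01, -1.75999298e-04,
        7.92606679e-04,  7.95102096e-06]), 'position': array([ 0.23166608, -0.58044237,  0.23123326]), 'tcp_rot': array([-3.08503136e+00, -5.92950739e-01, -2.93763911e-06]), 'contact_force': array([ 0.60993856,  0.17102636, -0.19592614]), 'torque': array([-0.03646472, -0.03271374,  0.02295447]), 'gripper_force': 0.0, 'gripper_width': 0.08534650650897516}
```

View pics/top0.png

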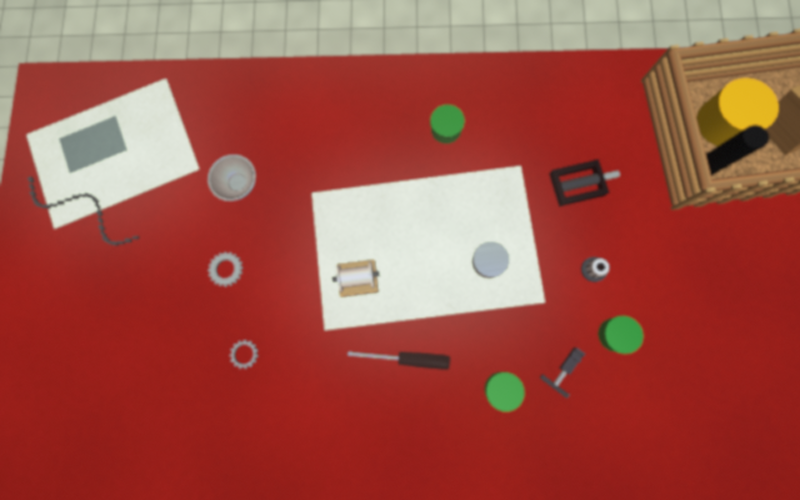

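View pics/side0.png

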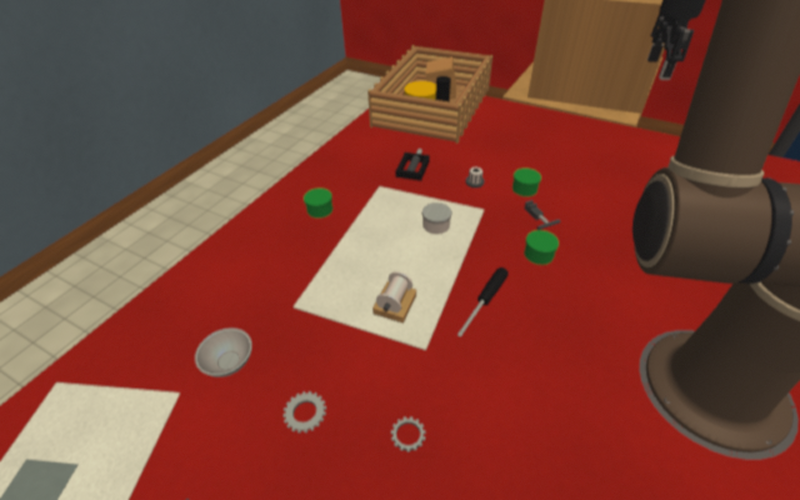

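Candidates (top image, native pixels): tin – silver one on the sheet (393,207), with green look-alikes (358,98), (498,268) and (404,313). I choose the silver one. Freehub – (477,216); the network's (466,145) is the pedal. Sprockets – large (181,215), small (195,283), with the dish (186,142) as the network's confusion. Chain tool – (452,298). Next I measure.

```bash
cat >> h.py <<'E'
def plane(c,uv,z):
    uv=np.atleast_2d(uv).astype(float)
    d=np.stack([(uv[:,0]-c['cx'])/c['f'],-(uv[:,1]-c['cy'])/c['f'],-np.ones(len(uv))],-1)@cv2.Rodrigues(np.array(c['rotation'],float))[0].T
    e=np.array(c['eye']); return e+d*((z-e[2])/d[:,2])[:,None]
def circ(P):
    A=np.c_[2*P[:,:2],np.ones(len(P))]; x=np.linalg.lstsq(A,(P[:,:2]**2).sum(1),rcond=None)[0]
    return x[:2],np.sqrt(x[2]+x[:2]@x[:2])
def rayimg(c,z):
    v,u=np.mgrid[0:400,0:640]; return plane(c,np.c_[u.ravel(),v.ravel()],z).reshape(400,640,3)
def blob(c,mask,xy,z,r):
    """mask pixels whose ray at height z falls within r of xy -> centre of min circle, world"""
    G=rayimg(c,z); m=mask&(np.hypot(G[...,0]-xy[0],G[...,1]-xy[1])<r)
    p=G[m][:,:2].astype(np.float32)
    (cx,cy),rr=cv2.minEnclosingCircle(p); return np.round([cx,cy,rr,*p.mean(0),m.sum()],4)
E
cat > m.py <<'E'
from h import *
for n in ('top','side'):
    c=cam(n); W=cloud(c); p=c['pixels'].astype(int); R,Gc,B=p[...,0],p[...,1],p[...,2]
    sat=p.max(2)-p.min(2); grey=(sat<45)&(R>70)
    white=(sat<50)&(R>150)
    G=rayimg(c,.002)
    # sheet
    m=(white&(np.abs(G[...,0]-.57)<.2)&(np.abs(G[...,1]+.04)<.27)).astype(np.uint8)
    k,lab,st,ce=cv2.connectedComponentsWithStats(m); i=1+np.argmax(st[1:,4]); q=G[lab==i][:,:2].astype(np.float32)
    print(n,'sheet',cv2.minAreaRect(q*1000))
    def top(xy,r,z0,z1):
        D=np.hypot(W[...,0]-xy[0],W[...,1]-xy[1]); mm=(D<r)&(W[...,2]>z0)&(W[...,2]<z1); q=W[mm]
        return np.round(np.r_[q.mean(0),cv2.minEnclosingCircle((q[:,:2]).astype(np.float32))[0],mm.sum()],4)
    print('tin',top((.553,-.147),.05,.036,.05)); 
    print('tinblob z', [np.round(np.nanmedian(W[(np.hypot(W[...,0]-x,W[...,1]-y)<r)&(W[...,2]>z)][:,2]),4) for x,y,r,z in((.553,-.147,.02,.03),(.533,-.33,.02,.03))])
    print('freehub',top((.533,-.33),.035,.03,.042))
    print('hub hi',top((.52,.09),.05,.04,.07),'all',top((.52,.09),.06,.012,.07))
    q=W[(np.hypot(W[...,0]-.52,W[...,1]-.09)<.06)&(W[...,2]>.013)&(W[...,2]<.03)]; print('cradle rect',cv2.minAreaRect((q[:,:2]*1000).astype(np.float32)))
    print('large',blob(c,grey,(.55,.335),.0065,.045)); print('small',blob(c,grey,(.39,.295),.0065,.04))
    dark=(p.max(2)<110)&(sat<60)
    q=W[(np.hypot(W[...,0]-.36,W[...,1]+.27)<.06)&(W[...,2]>.010)&(W[...,2]<.03)]
    print('ct hi',np.round(q.mean(0),4),len(q),cv2.minAreaRect((q[:,:2]*1000).astype(np.float32)))
    G1=rayimg(c,.01); q=G1[(R<100)&(np.hypot(G1[...,0]-.35,G1[...,1]+.26)<.06)&(Gc+B>0.6*R)][:,:2].astype(np.float32)*1000
    print('ct blob',len(q),cv2.minAreaRect(q), q.mean(0))
    save(c,'crop_%s.png'%n,(370,180,530,340) if n=='top' else (300,110,460,250),4 if n=='top' else 4)
E
python3 m.py
```

```text
top sheet ((586.2669067382812, -34.940460205078125), (261.7784729003906, 401.9493103027344), 6.826344966888428)
tin [ 5.542e-01 -1.502e-01  4.310e-02  5.544e-01 -1.505e-01  6.610e+02]
tinblob z [np.float64(0.0432), np.float64(0.0372)]
freehub [ 5.396e-01 -3.387e-01  3.680e-02  5.399e-01 -3.400e-01  1.720e+02]
hub hi [5.249e-01 8.660e-02 5.180e-02 5.269e-01 8.710e-02 4.770e+02] all [5.236e-01 8.540e-02 3.880e-02 5.263e-01 8.800e-02 8.670e+02]
cradle rect ((526.3048095703125, 87.79942321777344), (60.11454391479492, 70.64830780029297), 7.038618564605713)
large [5.455e-01 3.353e-01 3.120e-02 5.455e-01 3.356e-01 3.670e+02]
small [3.911e-01 2.920e-01 2.440e-02 3.913e-01 2.921e-01 1.850e+02]
ct hi [ 0.3625 -0.2744  0.0165] 365 ((364.8098449707031, -277.5569763183594), (56.53840255737305, 80.65433502197266), 51.9830322265625)
ct blob 248 ((364.3934631347656, -276.1710205078125), (51.579505920410156, 76.75199890136719), 53.44197463989258) [ 366.4409  -278.11206]
side sheet ((583.9566650390625, -31.757247924804688), (258.34326171875, 397.93609619140625), 6.886438846588135)
tin [ 5.512e-01 -1.455e-01  4.000e-02  5.530e-01 -1.474e-01  2.980e+02]
tinblob z [np.float64(0.0402), np.float64(0.0339)]
freehub [ 5.371e-01 -3.345e-01  3.370e-02  5.381e-01 -3.364e-01  5.400e+01]
hub hi [5.215e-01 9.240e-02 4.960e-02 5.211e-01 9.260e-02 4.140e+02] all [5.179e-01 9.650e-02 3.620e-02 5.237e-01 9.130e-02 8.530e+02]
cradle rect ((523.3609008789062, 91.10757446289062), (59.632015228271484, 71.04207611083984), 6.977311611175537)
large [5.436e-01 3.371e-01 3.140e-02 5.434e-01 3.375e-01 5.240e+02]
small [3.896e-01 2.939e-01 2.490e-02 3.891e-01 2.946e-01 2.590e+02]
ct hi [ 0.3637 -0.2733  0.0141] 150 ((364.92022705078125, -266.0206604003906), (53.93822479248047, 82.81893920898438), 64.38096618652344)
ct blob 273 ((348.2649230957031, -259.9398193359375), (69.1405029296875, 114.39435577392578), 22.61060905456543) [ 352.87677 -249.23637]
```

```bash
python3 -c "
import cv2;a=cv2.imread('pics/crop_top.png');cv2.imwrite('pics/crop_top2.png',cv2.resize(a,(600,600)))"
```

```text
(no output)
```

View pics/crop_top2.png

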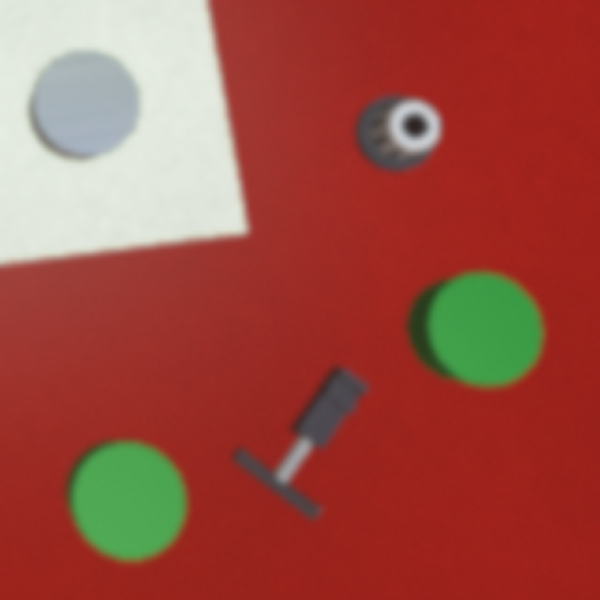

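The crop shows the freehub with its bright top ring at crop (413,126), the T-shaped chain tool with its body at (331,407) and bar at (278,484), the silver tin, and two green decoys. The choices hold. I'll write a planner that prints rows.

```bash
cat > go.py <<'E'
import sys,numpy as np
from scipy.spatial.transform import Rotation as T
from workcell import status
# args: x,y,z,yawdeg ... each printed as a row from the current pose (yaw = heading of tool x in world)
s=status.state(); p=s['position']; R=T.from_rotvec(s['tcp_rot'])
X=R.as_matrix()[:,0]; print('now',np.round(p,4),'yaw',round(np.degrees(np.arctan2(X[1],X[0])),1),'j6',round(s['joint_pos'][5],2),'w',round(s['gripper_width'],4),'t',s['time'])
for a in sys.argv[1:]:
    x,y,z,w=map(float,a.split(',')); w=np.radians(w)
    Rt=T.from_matrix(np.array([[np.cos(w),np.sin(w),0],[np.sin(w),-np.cos(w),0],[0,0,-1]]))
    d=R.inv().apply(np.array([x,y,z])-p)/.5; t=(R.inv()*Rt).as_rotvec()/np.radians(30)
    print(a,[round(float(q),4) for q in np.r_[d,t]])
E
python3 go.py .539,-.338,.15,6.9 .539,-.338,.06,6.9
python3 - <<'E'
from h import *
a=6.9
c=cam('top'); b=plane(c,(458.3,288.5),.021)[0]; k=plane(c,(444.1,309.1),.0095)[0]; d=(b-k)[:2]
print(b,k,np.hypot(*d),np.degrees(np.arctan2(d[1],d[0])))
E
```

```text
now [ 0.2317 -0.5805  0.2313] yaw 21.8 j6 -0.07 w 0.0853 t 1.25
.539,-.338,.15,6.9 [0.7506, -0.2225, 0.1625, -0.0, -0.0, 0.4954]
.539,-.338,.06,6.9 [0.7506, -0.2225, 0.3425, -0.0, -0.0, 0.4954]
[ 0.37853046 -0.28718863  0.021     ] [ 0.33456927 -0.25757595  0.0095    ] 0.053004690335963514 -33.96458697264131
```

```bash
python3 -m handwheel '[[0.7506,-0.2225,0.1625,0,0,0.4954],[0.7506,-0.2225,0.1625,0,0,0.4954],[0.7506,-0.2225,0.1625,0,0,0.4954],[0.7506,-0.2225,0.1625,0,0,0.4954],[0.7506,-0.2225,0.1625,0,0,0.4954]]' 1 30; python3 go.py .539,-.338,.15,6.9
```

```text
time: 1.92
position: [0.4722, -0.3908, 0.168]
tcp_rot: [3.135, 0.189, 0.001]
contact_force: [0.1, -0.8, 0.5]
gripper_width: 0.0856
gripper_force: 0.0
now [ 0.4722 -0.3908  0.168 ] yaw 6.9 j6 0.69 w 0.0856 t 1.925
.539,-.338,.15,6.9 [0.1453, -0.0889, 0.036, 0.0015, -0.001, -0.0005]
```

```bash
python3 -m handwheel '[[0.145,-0.089,0.036,0,0,0],[0.145,-0.089,0.036,0,0,0],[0.145,-0.089,0.136,0,0,0],[0.145,-0.089,0.196,0,0,0],[0.145,-0.089,0.196,0,0,0]]' 0.7
python3 - <<'E'
from h import *
a=cam('top');b=cam('side')
p=np.hstack([cv2.resize(c['pixels'][y:y+100,x:x+100,::-1],(400,400),interpolation=cv2.INTER_CUBIC) for c,x,y in((a,430,150),(b,330,70))])
cv2.imwrite('pics/fh.png',p)
E
python3 go.py .539,-.338,.01,6.9
```

```text
time: 2.55
position: [0.5346, -0.3378, 0.067]
tcp_rot: [-3.132, -0.188, 0.009]
contact_force: [-1.8, 0.4, -0.5]
gripper_width: 0.0597
gripper_force: 0.0
now [ 0.5375 -0.34    0.0709] yaw 6.9 j6 0.82 w 0.0598 t 2.65
.539,-.338,.01,6.9 [0.0034, -0.0037, 0.1217, 0.0016, -0.001, -0.0013]
```

View pics/fh.png

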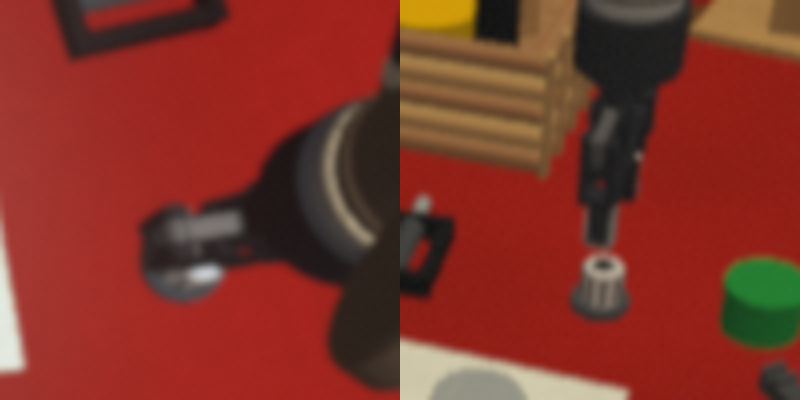

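The side view shows the fingers straight over the freehub (at crop (600,270)). The top view is partly covered but consistent. Descending.

```bash
python3 -m handwheel '[[0.003,-0.004,0.05,0,0,0],[0.003,-0.004,0.1,0,0,0],[0.003,-0.004,0.124,0,0,0],[0.003,-0.004,0.124,0,0,0],[0.003,-0.004,0.124,0,0,0]]' 0.6;  python3 go.py; python3 -m handwheel '[[0,0,0,0,0,0],[0,0,0,0,0,0],[0,0,0,0,0,0],[0,0,0,0,0,0],[0,0,0,0,0,0]]' 0 40;  python3 go.py
```

```text
time: 3.28
position: [0.5397, -0.3378, 0.0097]
tcp_rot: [3.134, 0.189, 0.003]
contact_force: [-0.2, -0.2, -0.0]
gripper_width: 0.0515
gripper_force: 0.0
now [ 0.5397 -0.3378  0.0097] yaw 6.9 j6 0.82 w 0.0515 t 3.275
time: 3.9
position: [0.5398, -0.338, 0.0097]
tcp_rot: [3.134, 0.189, 0.004]
contact_force: [-0.6, -1.5, 6.0]
gripper_width: 0.0297
gripper_force: 40.4
now [ 0.5398 -0.338   0.0097] yaw 6.9 j6 0.82 w 0.0297 t 3.9
```

```bash
python3 -m handwheel '[[0,0,-0.08,0,0,0],[0,0,-0.18,0,0,0],[0,0,-0.22,0,0,0],[0,0,-0.22,0,0,0]]'; python3 go.py .5392,-.030,.119,6.9 .5392,-.030,.0137,6.9
```

```text
time: 4.4
position: [0.5394, -0.3373, 0.1192]
tcp_rot: [3.134, 0.189, 0.003]
contact_force: [0.2, 0.1, -2.3]
gripper_width: 0.0297
gripper_force: 40.3
now [ 0.5394 -0.3373  0.1192] yaw 6.9 j6 0.82 w 0.0297 t 4.4
.5392,-.030,.119,6.9 [0.0735, -0.6102, -0.0005, 0.0034, -0.0041, -0.0]
.5392,-.030,.0137,6.9 [0.0731, -0.6106, 0.2101, 0.0034, -0.0041, -0.0]
```

```bash
python3 -m handwheel '[[0.015,-0.12,0,0,0,0],[0.029,-0.24,0,0,0,0],[0.044,-0.36,0,0,0,0],[0.058,-0.48,0,0,0,0],[0.0735,-0.61,0,0,0,0]]'; python3 -m handwheel '[[0,0,0,0,0,0],[0,0,0,0,0,0],[0,0,0,0,0,0]]'; python3 go.py .5392,-.030,.0125,6.9
```

```text
time: 5.03
position: [0.5359, -0.0305, 0.1152]
tcp_rot: [-3.135, -0.188, 0.008]
contact_force: [1.6, -0.3, -1.6]
gripper_width: 0.0299
gripper_force: 40.5
time: 5.4
position: [0.5378, -0.0338, 0.117]
tcp_rot: [-3.136, -0.187, 0.003]
contact_force: [-0.2, -0.4, -1.8]
gripper_width: 0.0294
gripper_force: 40.6
now [ 0.5378 -0.0338  0.117 ] yaw 6.8 j6 1.31 w 0.0294 t 5.4
.5392,-.030,.0125,6.9 [0.004, -0.0072, 0.209, -0.0002, 0.0034, -0.003]
```

```bash
python3 -m handwheel '[[0.004,-0.007,0.08,0,0,0],[0.004,-0.007,0.16,0,0,0],[0.004,-0.007,0.19,0,0,0],[0.004,-0.007,0.2,0,0,0],[0.004,-0.007,0.2,0,0,0]]'; python3 -m handwheel '[[0,0,0,0,0,0],[0,0,0,0,0,0]]'; python3 go.py .5392,-.030,.0117,6.9
```

```text
time: 6.02
position: [0.541, -0.0295, 0.0188]
tcp_rot: [3.136, 0.188, 0.002]
contact_force: [1.1, 0.1, -1.2]
gripper_width: 0.0296
gripper_force: 40.7
time: 6.28
position: [0.5411, -0.029, 0.0193]
tcp_rot: [3.135, 0.189, 0.004]
contact_force: [-0.3, -0.5, -1.8]
gripper_width: 0.029
gripper_force: 40.7
now [ 0.5411 -0.029   0.0193] yaw 6.9 j6 1.32 w 0.029 t 6.275
.5392,-.030,.0117,6.9 [-0.004, 0.0015, 0.0152, 0.0011, -0.0044, 0.0001]
```

```bash
python3 -m handwheel '[[-0.003,0.001,0.008,0,0,0],[-0.003,0.001,0.013,0,0,0],[-0.003,0.001,0.0145,0,0,0],[-0.003,0.001,0.0145,0,0,0]]';  python3 go.py .5392,-.030,.0117,6.9
```

```text
time: 6.78
position: [0.5382, -0.0295, 0.0117]
tcp_rot: [-3.136, -0.189, 0.002]
contact_force: [-2.9, 0.2, 6.6]
gripper_width: 0.0297
gripper_force: 41.5
now [ 0.5382 -0.0295  0.0117] yaw 6.9 j6 1.31 w 0.0297 t 6.775
.5392,-.030,.0117,6.9 [0.0018, 0.0012, 0.0001, -0.0005, 0.0026, 0.0004]
```

```bash
python3 -m handwheel '[[0,0,0,0,0,0],[0,0,0,0,0,0],[0,0,0,0,0,0]]' 0.6;  python3 -m handwheel '[[0,0,-0.04,0,0,0],[0,0,-0.12,0,0,0],[0,0,-0.24,0,0,0],[0,0,-0.3,0,0,0],[0,0,-0.3,0,0,0]]'; python3 go.py .3775,-.2857,.12,-34 .3775,-.2857,.12,-56
```

```text
time: 7.15
position: [0.5387, -0.0296, 0.0108]
tcp_rot: [3.136, 0.189, 0.0]
contact_force: [0.1, 0.7, -0.0]
gripper_width: 0.0512
gripper_force: 0.0
time: 7.78
position: [0.5413, -0.0299, 0.1642]
tcp_rot: [3.134, 0.189, 0.011]
contact_force: [0.2, 0.6, 0.3]
gripper_width: 0.051
gripper_force: 0.0
now [ 0.5413 -0.0299  0.1642] yaw 6.9 j6 1.31 w 0.051 t 7.775
.3775,-.2857,.12,-34 [-0.3872, 0.4683, 0.0865, -0.0015, -0.0144, 1.3633]
.3775,-.2857,.12,-56 [-0.3872, 0.4683, 0.0865, -0.0043, -0.0142, 2.0967]
```

```bash
python3 -m handwheel '[[-0.08,0.1,0,0,0,0.3],[-0.16,0.2,0,0,0,0.6],[-0.24,0.3,0,0,0,0.9],[-0.32,0.4,0.05,0,0,1],[-0.387,0.468,0.0865,0,0.0,1]]' 0.45;  python3 go.py .3775,-.2857,.10,-34
```

```text
time: 8.4
position: [0.3729, -0.2862, 0.1159]
tcp_rot: [-3.077, 0.63, 0.001]
contact_force: [0.7, -1.4, 0.1]
gripper_width: 0.0384
gripper_force: 0.0
now [ 0.3729 -0.2862  0.1159] yaw -23.1 j6 1.23 w 0.0384 t 8.4
.3775,-.2857,.10,-34 [0.0081, -0.0045, 0.0318, -0.0004, 0.0016, 0.3625]
```

Run:
```python
from h import *
c=cam('top'); W=cloud(c); H=W[...,2]
q=W[(np.hypot(W[...,0]-.539,W[...,1]+.03)<.035)&(H>.032)&(H<.045)]
print('freehub top',np.round(q.mean(0),4),len(q),cv2.minEnclosingCircle(q[:,:2].astype(np.float32)))
p=c['pixels'].astype(int)
b=cam('side'); W=cloud(b)
q=W[(np.hypot(W[...,0]-.539,W[...,1]+.03)<.035)&(W[...,2]>.030)&(W[...,2]<.045)]
print('side',np.round(q.mean(0),4),len(q),cv2.minEnclosingCircle(q[:,:2].astype(np.float32)))
cv2.imwrite('pics/after1.png',np.hstack([cv2.resize(k['pixels'][y:y+150,x:x+150,::-1],(400,400),interpolation=cv2.INTER_CUBIC) for k,x,y in((a,u,v) for a,u,v in((c,260,150),(b,260,130)))]))
```

```text
freehub top [ 0.5382 -0.0305  0.0385] 154 ((0.5380172729492188, -0.030132587999105453), 0.01614757440984249)
side [ 0.5347 -0.0251  0.0352] 100 ((0.5360969305038452, -0.027530482038855553), 0.01605130545794964)
```

View pics/after1.png

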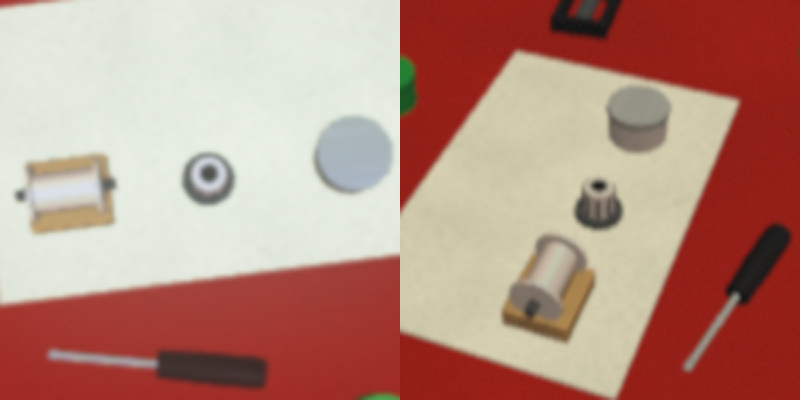

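The freehub stands upright midway (top crop (208,178)). Pedal, hub and screwdriver are unmoved. On to the chain tool.

```bash
python3 -m handwheel '[[0.008,-0.0045,0.032,0,0,0.2],[0.008,-0.0045,0.032,0,0,0.3625],[0.008,-0.0045,0.032,0,0,0.3625],[0.008,-0.0045,0.032,0,0,0.3625]]' 0.5;  python3 go.py .3775,-.2857,.06,-34 .3775,-.2857,.004,-34
python3 - <<'E'
from h import *
b=cam('side'); save(b,'ct.png',(380,120,480,220),5)
E
```

```text
time: 9.0
position: [0.3792, -0.284, 0.1012]
tcp_rot: [-3.005, 0.915, 0.001]
contact_force: [-0.1, -0.2, 0.3]
gripper_width: 0.0427
gripper_force: 0.0
now [ 0.3792 -0.284   0.1012] yaw -33.9 j6 1.43 w 0.0427 t 9.0
.3775,-.2857,.06,-34 [-0.0008, 0.0048, 0.0823, -0.0005, 0.0016, 0.0044]
.3775,-.2857,.004,-34 [-0.0008, 0.0049, 0.1943, -0.0005, 0.0016, 0.0044]
```

View pics/ct.png

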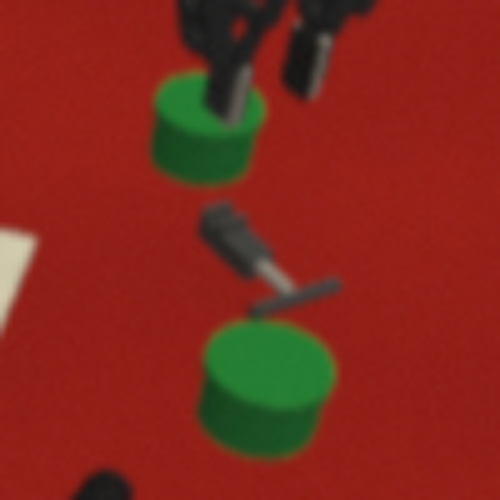

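The side crop shows the tool body at (237,240), i.e. native (427,168), with the fingers above it. I'll cross-check its position.

Run:
```python
from h import *
c=cam('side'); b=plane(c,(427.4,168),.018)[0]; k=plane(c,(439,179.8),.0095)[0]; d=(b-k)[:2]
print(b,k,np.degrees(np.arctan2(d[1],d[0])))
```

```text
[ 0.37327774 -0.27574663  0.018     ] [ 0.3327301  -0.25164181  0.0095    ] -30.730693431078286
```

```bash
python3 go.py .376,-.283,.004,-33; python3 -m handwheel '[[-0.004,0.001,0.08,0,0,-0.03],[-0.004,0.001,0.15,0,0,-0.03],[-0.004,0.001,0.18,0,0,-0.03],[-0.004,0.001,0.193,0,0,-0.03],[-0.004,0.001,0.193,0,0,-0.03]]';  python3 go.py; python3 -m handwheel '[[0,0,0,0,0,0],[0,0,0,0,0,0],[0,0,0,0,0,0],[0,0,0,0,0,0],[0,0,0,0,0,0]]' 0 50;  python3 go.py
```

```text
now [ 0.3794 -0.2843  0.1015] yaw -33.9 j6 1.43 w 0.0429 t 9.1
.376,-.283,.004,-33 [-0.007, 0.0016, 0.1951, -0.0002, 0.0001, -0.03]
time: 9.72
position: [0.3777, -0.2843, 0.0055]
tcp_rot: [3.011, -0.894, 0.001]
contact_force: [0.3, -1.0, -0.0]
gripper_width: 0.0425
gripper_force: 0.0
now [ 0.3777 -0.2843  0.0055] yaw -33.1 j6 1.41 w 0.0425 t 9.725
time: 10.35
position: [0.3783, -0.2852, 0.0065]
tcp_rot: [3.01, -0.894, 0.004]
contact_force: [-0.4, -0.8, 6.0]
gripper_width: 0.0167
gripper_force: 50.5
now [ 0.3783 -0.2852  0.0065] yaw -33.1 j6 1.41 w 0.0167 t 10.35
```

```bash
python3 -m handwheel '[[0,0,-0.1,0,0,0],[0,0,-0.2,0,0,0],[0,0,-0.3,0,0,0],[0,0,-0.34,0,0,0]]'
for k in 1 2 3 4; do python3 -m handwheel '[[0,0,0,0,0,-0.33],[0,0,0,0,0,-0.66],[0,0,0,0,0,-1]]' >/dev/null; done;  python3 -m handwheel '[[0,0,0,0,0,-0.33],[0,0,0,0,0,-0.333],[0,0,0,0,0,-0.333]]'; python3 go.py .6042,.0991,.17,96.9
```

```text
time: 10.85
position: [0.3785, -0.285, 0.1784]
tcp_rot: [3.009, -0.894, 0.008]
contact_force: [-0.5, -0.1, -2.9]
gripper_width: 0.0163
gripper_force: 49.7
time: 12.72
position: [0.3769, -0.2836, 0.1749]
tcp_rot: [-2.086, -2.348, -0.0]
contact_force: [-0.4, 0.1, -2.2]
gripper_width: 0.0163
gripper_force: 49.6
now [ 0.3769 -0.2836  0.1749] yaw 96.8 j6 -0.86 w 0.0163 t 12.725
.6042,.0991,.17,96.9 [0.7065, 0.5417, 0.0099, -0.0006, -0.0009, -0.0042]
```

```bash
python3 -m handwheel '[[0.08,0.06,0,0,0,0],[0.16,0.12,0,0,0,0],[0.25,0.19,0,0,0,0],[0.34,0.26,0.0,0,0,0],[0.43,0.33,0.0,0,0,0]]'; python3 -m handwheel '[[0.1,0.07,0,0,0,0],[0.2,0.15,0,0,0,0],[0.27,0.21,0.0,0,0,0],[0.277,0.212,0,0,0,0],[0.277,0.212,0.0,0,0,0]]'; python3 go.py .6042,.0991,.08,96.9
python3 - <<'E'
from h import *
c=cam('top');b=cam('side')
cv2.imwrite('pics/hold.png',np.hstack([cv2.resize(k['pixels'][y:y+150,x:x+150,::-1],(400,400),interpolation=cv2.INTER_CUBIC) for k,x,y in((c,210,110),(b,220,130))]))
E
```

```text
time: 13.35
position: [0.5159, -0.049, 0.1752]
tcp_rot: [2.085, 2.349, 0.0]
contact_force: [0.7, -0.7, -1.4]
gripper_width: 0.0165
gripper_force: 49.7
time: 13.98
position: [0.6028, 0.0995, 0.1744]
tcp_rot: [-2.083, -2.351, 0.003]
contact_force: [-0.3, -0.3, -1.7]
gripper_width: 0.0164
gripper_force: 49.8
now [0.6028 0.0995 0.1744] yaw 96.9 j6 -0.03 w 0.0164 t 13.975
.6042,.0991,.08,96.9 [-0.001, 0.003, 0.1888, -0.0039, 0.001, 0.0004]
```

View pics/hold.png

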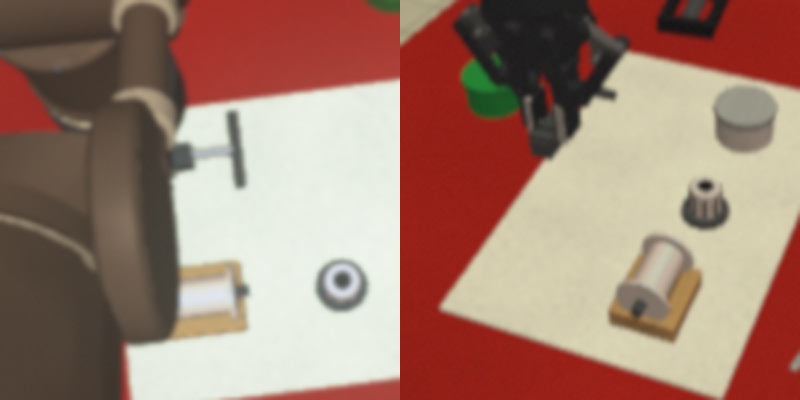

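The tool is held level, bar at top crop (236,149). I'll work out the grip offset while lowering.

```bash
python3 - <<'E'
from h import *
c=cam('top'); k=plane(c,(298.5,165.9),.182)[0][:2]+[-.001,.0015]; d=np.array([-.1201,.9928])
print('bar',k,'body',k+.054*d)
E
python3 -m handwheel '[[0,0.002,0.1,0,0,0],[0,0.002,0.2,0,0,0],[0,0.002,0.26,0,0,0],[0,0.002,0.29,0,0,0],[0,0.002,0.29,0,0,0]]'; python3 go.py .6042,.0991,.0085,96.9
```

```text
bar [0.60901012 0.04601328] body [0.60252472 0.09962448]
time: 14.75
position: [0.6039, 0.0989, 0.0295]
tcp_rot: [-2.084, -2.349, 0.002]
contact_force: [0.0, -0.3, -0.8]
gripper_width: 0.0162
gripper_force: 49.7
now [0.6039 0.0989 0.0295] yaw 96.8 j6 -0.03 w 0.0162 t 14.75
.6042,.0991,.0085,96.9 [0.0004, 0.0007, 0.0419, -0.0036, -0.0, -0.0019]
```

```bash
python3 -m handwheel '[[0,0,0.02,0,0,0],[0,0,0.034,0,0,0],[0,0,0.0415,0,0,0],[0,0,0.0415,0,0,0]]'; python3 -m handwheel '[[0,0,0,0,0,0],[0,0,0,0,0,0],[0,0,0,0,0,0]]' 0.48;python3 -m handwheel '[[0,0,-0.04,0,0,0],[0,0,-0.12,0,0,0],[0,0,-0.24,0,0,0],[0,0,-0.32,0,0,0],[0,0,-0.32,0,0,0]]'; python3 go.py .545,.336,.17,66.9 .545,.336,.17,96.9
```

```text
time: 15.25
position: [0.6044, 0.0998, 0.0091]
tcp_rot: [-2.083, -2.351, 0.001]
contact_force: [0.4, -0.5, -2.0]
gripper_width: 0.0166
gripper_force: 49.8
time: 15.62
position: [0.6052, 0.0998, 0.0099]
tcp_rot: [2.083, 2.351, 0.001]
contact_force: [-0.7, 0.3, -0.0]
gripper_width: 0.041
gripper_force: 0.0
time: 16.25
position: [0.6088, 0.1002, 0.1763]
tcp_rot: [2.078, 2.345, 0.014]
contact_force: [0.3, -0.9, -0.1]
gripper_width: 0.0412
gripper_force: 0.0
now [0.6088 0.1002 0.1763] yaw 96.9 j6 -0.03 w 0.0412 t 16.25
.545,.336,.17,66.9 [0.4836, -0.0699, 0.0115, 0.0227, -0.0054, 1.0006]
.545,.336,.17,96.9 [0.4836, -0.0699, 0.0115, 0.023, 0.0006, 0.0006]
```

```bash
python3 -m handwheel '[[0.1,-0.014,0,0,0,0],[0.2,-0.028,0,0,0,0],[0.32,-0.046,0,0,0,0],[0.44,-0.063,0,0,0,0],[0.483,-0.07,0.01,0,0,0]]' 0.9; python3 -m handwheel '[[0,0,0.05,0,0,0],[0,0,0.1,0,0,0],[0,0,0.15,0,0,0],[0,0,0.15,0,0,0]]'; python3 go.py .5455,.336,.03,96.9
python3 - <<'E'
from h import *
c=cam('top');b=cam('side')
for k in (c,b):
    p=k['pixels'].astype(int); sat=p.max(2)-p.min(2); grey=(sat<45)&(p[...,0]>70); print(blob(k,grey,(.545,.336),.0065,.045))
cv2.imwrite('pics/lg.png',np.hstack([cv2.resize(k['pixels'][y:y+120,x:x+120,::-1],(400,400),interpolation=cv2.INTER_CUBIC) for k,x,y in((c,120,150),(b,180,250))]))
E
```

```text
time: 16.88
position: [0.5393, 0.3382, 0.1642]
tcp_rot: [-2.079, -2.355, -0.0]
contact_force: [-1.1, -0.8, -0.8]
gripper_width: 0.0765
gripper_force: 0.0
time: 17.38
position: [0.5384, 0.333, 0.0861]
tcp_rot: [-2.083, -2.349, 0.011]
contact_force: [-0.4, 0.0, -0.7]
gripper_width: 0.0767
gripper_force: 0.0
now [0.5384 0.333  0.0861] yaw 96.9 j6 0.37 w 0.0767 t 17.375
.5455,.336,.03,96.9 [0.0045, 0.0157, 0.112, -0.0131, 0.0059, -0.0006]
[5.397e-01 3.394e-01 3.810e-02 5.450e-01 3.360e-01 3.770e+02]
[5.425e-01 3.291e-01 3.860e-02 5.436e-01 3.344e-01 5.420e+02]
```

View pics/lg.png

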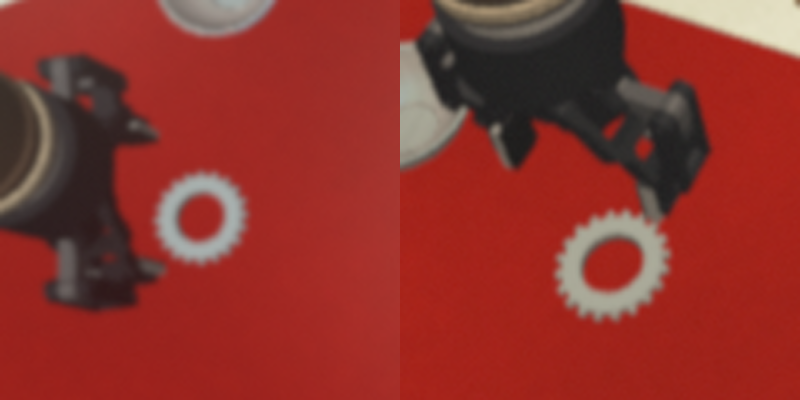

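The large sprocket is clear at top crop (200,217), with the fingers straddling above it. Going down, in two steps.

```bash
python3 -m handwheel '[[0.0045,0.014,0.05,0,0,0],[0.0045,0.014,0.1,0,0,0],[0.0045,0.014,0.13,0,0,0],[0.0045,0.014,0.135,0,0,0]]' 0.85; python3 -m handwheel '[[0,0,0.01,0,0,0],[0,0,0.02,0,0,0],[0,0,0.028,0,0,0]]'; python3 go.py .5455,.336,.0,96.9
```

```text
time: 17.98
position: [0.5472, 0.338, 0.0215]
tcp_rot: [-2.083, -2.351, 0.002]
contact_force: [-0.2, -0.6, 0.4]
gripper_width: 0.0725
gripper_force: 0.0
time: 18.35
position: [0.5478, 0.3386, 0.0081]
tcp_rot: [2.083, 2.351, 0.001]
contact_force: [0.3, -0.3, 0.2]
gripper_width: 0.0722
gripper_force: 0.0
now [0.5478 0.3386 0.0081] yaw 96.9 j6 0.37 w 0.0722 t 18.35
.5455,.336,.0,96.9 [-0.0045, -0.0052, 0.0162, 0.0014, -0.0005, 0.0007]
```

```bash
python3 -m handwheel '[[-0.0045,-0.005,0.01,0,0,0],[-0.0045,-0.005,0.016,0,0,0],[-0.0045,-0.005,0.016,0,0,0]]'; python3 -m handwheel '[[0,0,0.004,0,0,0],[0,0,0.008,0,0,0],[0,0,0.008,0,0,0]]'; python3 go.py .5455,.336,-.004,96.9
```

```text
time: 18.73
position: [0.545, 0.3356, -0.0006]
tcp_rot: [-2.083, -2.351, 0.001]
contact_force: [-0.2, -0.1, -0.5]
gripper_width: 0.0727
gripper_force: 0.0
time: 19.1
position: [0.5452, 0.3357, -0.0044]
tcp_rot: [-2.083, -2.351, 0.001]
contact_force: [0.2, -0.6, -0.1]
gripper_width: 0.0725
gripper_force: 0.0
now [ 0.5452  0.3357 -0.0044] yaw 96.9 j6 0.36 w 0.0725 t 19.1
.5455,.336,-.004,96.9 [0.0004, 0.0007, -0.0008, -0.0007, 0.0003, 0.0005]
```

```bash
python3 -m handwheel '[[0,0,0,0,0,0],[0,0,0,0,0,0],[0,0,0,0,0,0],[0,0,0,0,0,0]]' 0 30; python3 go.py;  python3 -m handwheel '[[0,0,-0.02,0,0,0],[0,0,-0.06,0,0,0],[0,0,-0.12,0,0,0],[0,0,-0.2,0,0,0],[0,0,-0.26,0,0,0]]'; python3 go.py .5385,-.0295,.125,96.9
```

```text
time: 19.6
position: [0.5457, 0.336, -0.0038]
tcp_rot: [2.083, 2.351, 0.001]
contact_force: [-0.1, 0.1, 1.7]
gripper_width: 0.0625
gripper_force: 33.2
now [ 0.5457  0.336  -0.0038] yaw 96.9 j6 0.36 w 0.0625 t 19.6
time: 20.23
position: [0.5462, 0.3362, 0.1292]
tcp_rot: [2.083, 2.351, 0.005]
contact_force: [-0.3, 0.3, -0.6]
gripper_width: 0.0626
gripper_force: 33.2
now [0.5462 0.3362 0.1292] yaw 96.9 j6 0.36 w 0.0626 t 20.225
.5385,-.0295,.125,96.9 [-0.7243, -0.1033, 0.0072, 0.0057, -0.0022, 0.0005]
```

```bash
python3 -m handwheel '[[-0.08,-0.011,0,0,0,0],[-0.18,-0.026,0,0,0,0],[-0.29,-0.041,0,0,0,0],[-0.4,-0.057,0,0,0,0],[-0.51,-0.073,0,0,0,0]]'; python3 -m handwheel '[[-0.1,-0.014,0,0,0,0],[-0.19,-0.027,0,0,0,0],[-0.214,-0.03,0,0,0,0],[-0.214,-0.03,0,0,0,0],[-0.214,-0.03,0,0,0,0]]'; python3 go.py .5385,-.0295,.06,96.9
python3 - <<'E'
from h import *
c=cam('top');b=cam('side')
cv2.imwrite('pics/lg2.png',np.hstack([cv2.resize(k['pixels'][y:y+120,x:x+120,::-1],(400,400),interpolation=cv2.INTER_CUBIC) for k,x,y in((c,280,150),(b,270,120))]))
E
```

```text
time: 20.85
position: [0.54, 0.0766, 0.1274]
tcp_rot: [2.082, 2.351, 0.002]
contact_force: [0.7, -0.2, -1.0]
gripper_width: 0.0625
gripper_force: 33.2
time: 21.48
position: [0.5378, -0.0286, 0.1261]
tcp_rot: [-2.082, -2.352, -0.001]
contact_force: [-0.1, 0.8, -1.0]
gripper_width: 0.0625
gripper_force: 33.2
now [ 0.5378 -0.0286  0.1261] yaw 97.0 j6 -0.26 w 0.0625 t 21.475
.5385,-.0295,.06,96.9 [-0.0021, 0.0011, 0.1322, 0.0006, -0.001, 0.0022]
```

View pics/lg2.png

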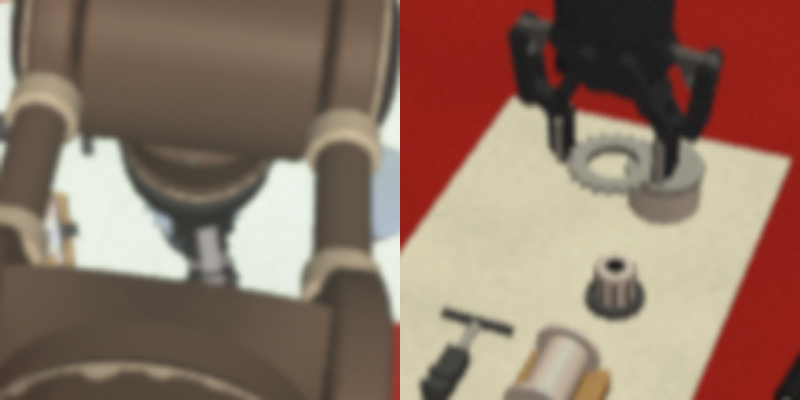

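The sprocket hangs level, with its bore at side crop (612,164) and the freehub's top hole at (615,267). Comparing the two.

```bash
python3 - <<'E'
from h import *
c=cam('side'); print(plane(c,(333.6,169.2),.1365),plane(c,(334.5,200.1),.038))
p=c['pixels'].astype(int)
E
python3 -m handwheel '[[-0.002,0.001,0.05,0,0,0],[-0.002,0.001,0.1,0,0,0],[-0.002,0.001,0.14,0,0,0],[-0.002,0.001,0.15,0,0,0],[-0.002,0.001,0.15,0,0,0]]'; python3 go.py .5385,-.0295,.045,96.9;  python3 - <<'E'
from h import *
b=cam('side'); save(b,'lg3.png',(290,150,390,230),7)
E
```

```text
[[ 0.53619283 -0.02333868  0.1365    ]] [[ 0.53433854 -0.02572214  0.038     ]]
time: 22.25
position: [0.5384, -0.0302, 0.0508]
tcp_rot: [-2.082, -2.352, 0.0]
contact_force: [-0.6, 0.3, -0.3]
gripper_width: 0.0623
gripper_force: 33.2
now [ 0.5384 -0.0302  0.0508] yaw 97.0 j6 -0.26 w 0.0623 t 22.25
.5385,-.0295,.045,96.9 [0.0013, 0.0003, 0.0116, -0.0007, -0.0003, 0.0021]
```

View pics/lg3.png

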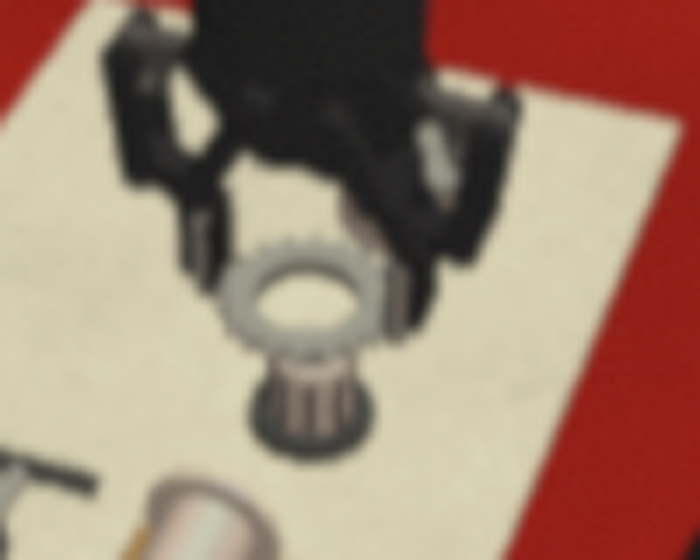

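Run:
```python
from h import *
c=cam('side'); print(plane(c,(334,192.4),.0626),plane(c,(334.5,200.1),.038))
W=cloud(c); p=c['pixels'].astype(int); s=p.max(2)-p.min(2)
m=(W[...,2]>.052)&(W[...,2]<.072)&(np.hypot(W[...,0]-.538,W[...,1]+.027)<.05)&(p[...,0]>95)
q=W[m]; print(len(q),q.mean(0),q.min(0),q.max(0)); x,r=circ(q[np.hypot(*(q[:,:2]-q[:,:2].mean(0)).T)<.021]); print(x,r)
```

```text
[[ 0.53611425 -0.02618169  0.0626    ]] [[ 0.53433854 -0.02572214  0.038     ]]
305 [ 0.53956244 -0.02646434  0.06067771] [ 0.49389387 -0.0603486   0.05200521] [0.5833079  0.00268818 0.07140546]
[ 0.53935418 -0.02737873] 0.019110354405723232
```

```bash
python3 -m handwheel '[[0.001,-0.0015,0.01,0,0,0],[0.001,-0.0015,0.02,0,0,0],[0.001,-0.0015,0.03,0,0,0],[0.001,-0.0015,0.04,0,0,0],[0.001,-0.0015,0.044,0,0,0]]'; python3 go.py .5378,-.0295,.008,96.9
```

```text
time: 22.98
position: [0.5372, -0.0303, 0.0282]
tcp_rot: [-2.083, -2.351, 0.001]
contact_force: [1.1, 0.1, -0.9]
gripper_width: 0.0621
gripper_force: 33.2
now [ 0.5372 -0.0303  0.0282] yaw 96.9 j6 -0.26 w 0.0621 t 22.975
.5378,-.0295,.008,96.9 [0.0014, 0.0015, 0.0405, -0.0017, -0.0005, 0.0003]
```

```bash
python3 -m handwheel '[[0.001,0.0,0.01,0,0,0],[0.001,0.0,0.02,0,0,0],[0.001,0,0.03,0,0,0],[0.001,0,0.038,0,0,0],[0.001,0,0.0405,0,0,0]]'; python3 go.py .5378,-.0295,.007,96.9
```

```text
time: 23.6
position: [0.5372, -0.0297, 0.0081]
tcp_rot: [-2.083, -2.351, 0.001]
contact_force: [-0.0, 0.7, -1.3]
gripper_width: 0.0625
gripper_force: 33.2
now [ 0.5372 -0.0297  0.0081] yaw 96.9 j6 -0.26 w 0.0625 t 23.6
.5378,-.0295,.007,96.9 [0.0003, 0.0012, 0.0023, -0.0013, -0.0004, 0.0005]
```

Free descent, no contact. Lowering the last bit, releasing and rising.

```bash
python3 -m handwheel '[[0,0,0.003,0,0,0],[0,0,0.003,0,0,0]]'; python3 -m handwheel '[[0,0,0,0,0,0],[0,0,0,0,0,0],[0,0,0,0,0,0]]' 0.9; python3 -m handwheel '[[0,0,-0.04,0,0,0],[0,0,-0.12,0,0,0],[0,0,-0.22,0,0,0],[0,0,-0.28,0,0,0],[0,0,-0.28,0,0,0]]'; python3 go.py .3903,.293,.15,96.9
python3 - <<'E'
from h import *
b=cam('side'); save(b,'lg4.png',(290,150,390,230),6)
W=cloud(b); H=W[...,2]; print('z',[round(float(np.nanmedian(H[(np.hypot(W[...,0]-.536,W[...,1]+.027)>.020)&(np.hypot(W[...,0]-.536,W[...,1]+.027)<.028)])),4)])
E
```

```text
time: 23.85
position: [0.5376, -0.0298, 0.0071]
tcp_rot: [2.083, 2.351, 0.0]
contact_force: [0.6, -0.1, -0.8]
gripper_width: 0.0628
gripper_force: 33.2
time: 24.22
position: [0.5377, -0.0298, 0.0073]
tcp_rot: [2.083, 2.351, 0.0]
contact_force: [-0.5, 0.8, 0.4]
gripper_width: 0.0768
gripper_force: 0.0
time: 24.85
position: [0.5402, -0.0301, 0.1503]
tcp_rot: [2.079, 2.347, 0.006]
contact_force: [-0.2, -0.1, -0.2]
gripper_width: 0.0766
gripper_force: 0.0
now [ 0.5402 -0.0301  0.1503] yaw 96.9 j6 -0.26 w 0.0766 t 24.85
.3903,.293,.15,96.9 [0.6777, -0.2198, -0.0021, 0.0136, 0.0035, 0.0006]
z [0.2418]
```

View pics/lg4.png

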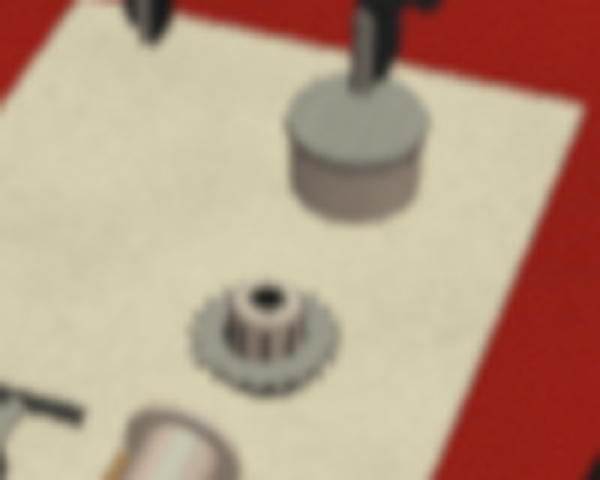

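The large sprocket sits flat on the flange (crop (265,338)). Now the small one.

```bash
python3 -m handwheel '[[0.11,-0.036,0,0,0,0],[0.22,-0.072,0,0,0,0],[0.34,-0.11,0,0,0,0],[0.46,-0.15,0,0,0,0],[0.57,-0.185,0,0,0,0]]' 0.72; python3 -m handwheel '[[0.08,-0.026,0,0,0,0],[0.107,-0.034,0.08,0,0,0],[0.107,-0.034,0.16,0,0,0],[0.107,-0.034,0.2,0,0,0],[0.107,-0.034,0.2,0,0,0]]'; python3 -m handwheel '[[0,0,0,0,0,0],[0,0,0,0,0,0]]'; python3 go.py .3910,.2927,.01,96.9
python3 - <<'E'
from h import *
b=cam('top'); p=b['pixels'].astype(int); sat=p.max(2)-p.min(2); print(blob(b,(sat<45)&(p[...,0]>70),(.391,.293),.0065,.027))
E
```

```text
time: 25.52
position: [0.4088, 0.2429, 0.145]
tcp_rot: [-2.083, -2.35, 0.005]
contact_force: [1.0, 0.2, -0.9]
gripper_width: 0.0616
gripper_force: 0.0
time: 26.15
position: [0.3846, 0.291, 0.0435]
tcp_rot: [-2.082, -2.35, 0.013]
contact_force: [-0.7, -0.3, -0.6]
gripper_width: 0.0613
gripper_force: 0.0
time: 26.4
position: [0.3889, 0.2935, 0.048]
tcp_rot: [2.083, 2.351, 0.003]
contact_force: [0.2, -1.1, 0.1]
gripper_width: 0.0617
gripper_force: 0.0
now [0.3889 0.2935 0.048 ] yaw 96.9 j6 0.44 w 0.0617 t 26.4
.3910,.2927,.01,96.9 [-0.0021, 0.0038, 0.0759, 0.0033, -0.0016, -0.0001]
[3.911e-01 2.920e-01 2.440e-02 3.913e-01 2.922e-01 1.860e+02]
```

```bash
python3 -m handwheel '[[-0.002,0.003,0.04,0,0,0],[-0.002,0.003,0.07,0,0,0],[-0.002,0.003,0.082,0,0,0],[-0.002,0.003,0.082,0,0,0]]'; python3 go.py .3910,.2927,-.0015,96.9
```

```text
time: 26.95
position: [0.3893, 0.292, 0.0057]
tcp_rot: [-2.083, -2.351, 0.001]
contact_force: [-1.1, 0.1, 0.5]
gripper_width: 0.0615
gripper_force: 0.0
now [0.3893 0.292  0.0057] yaw 96.9 j6 0.43 w 0.0615 t 26.95
.3910,.2927,-.0015,96.9 [0.0009, 0.0035, 0.0145, -0.0018, 0.0007, 0.0004]
```

```bash
python3 -m handwheel '[[0.001,0.003,0.008,0,0,0],[0.001,0.003,0.0135,0,0,0],[0.001,0.003,0.0135,0,0,0]]'; python3 -m handwheel '[[0,0,0,0,0,0],[0,0,0,0,0,0],[0,0,0,0,0,0],[0,0,0,0,0,0]]' 0 30; python3 go.py;  python3 -m handwheel '[[0,0,-0.02,0,0,0],[0,0,-0.06,0,0,0],[0,0,-0.12,0,0,0],[0,0,-0.2,0,0,0],[0,0,-0.26,0,0,0]]'; python3 go.py .5374,-.0298,.128,96.9
```

```text
time: 27.32
position: [0.3911, 0.2929, -0.0007]
tcp_rot: [-2.083, -2.351, 0.0]
contact_force: [-0.0, 0.2, -1.2]
gripper_width: 0.0614
gripper_force: 0.0
time: 27.82
position: [0.391, 0.2929, -0.0002]
tcp_rot: [-2.083, -2.351, 0.001]
contact_force: [-2.2, -1.0, 6.8]
gripper_width: 0.0479
gripper_force: 30.5
now [ 3.910e-01  2.929e-01 -2.000e-04] yaw 96.9 j6 0.43 w 0.0479 t 27.825
time: 28.45
position: [0.3917, 0.2933, 0.1313]
tcp_rot: [2.083, 2.351, 0.004]
contact_force: [1.1, 0.3, -0.4]
gripper_width: 0.0486
gripper_force: 31.4
now [0.3917 0.2933 0.1313] yaw 96.9 j6 0.43 w 0.0486 t 28.45
.5374,-.0298,.128,96.9 [-0.6766, 0.2115, 0.0064, 0.0041, -0.0019, 0.0006]
```

```bash
python3 -m handwheel '[[-0.08,0.025,0,0,0,0],[-0.18,0.056,0,0,0,0],[-0.28,0.0875,0,0,0,0],[-0.38,0.119,0,0,0,0],[-0.48,0.15,0,0,0,0]]'; python3 -m handwheel '[[-0.1,0.031,0,0,0,0],[-0.18,0.056,0,0,0,0],[-0.196,0.061,0,0,0,0],[-0.196,0.061,0.04,0,0,0],[-0.196,0.061,0.08,0,0,0]]'; python3 -m handwheel '[[0,0,0.05,0,0,0],[0,0,0.06,0,0,0],[0,0,0.06,0,0,0]]'; python3 go.py .5374,-.0298,.04,96.9
python3 - <<'E'
from h import *
b=cam('side'); save(b,'sm.png',(290,150,390,230),7)
E
```

```text
time: 29.08
position: [0.4952, 0.0621, 0.1299]
tcp_rot: [2.083, 2.351, 0.002]
contact_force: [-0.2, 0.2, -0.2]
gripper_width: 0.0486
gripper_force: 31.4
time: 29.7
position: [0.5363, -0.0293, 0.0892]
tcp_rot: [2.083, 2.351, 0.001]
contact_force: [-0.7, -0.1, -0.5]
gripper_width: 0.0483
gripper_force: 31.4
time: 30.08
position: [0.5362, -0.0293, 0.0594]
tcp_rot: [-2.082, -2.352, 0.0]
contact_force: [-0.3, -0.1, 0.9]
gripper_width: 0.0483
gripper_force: 31.4
now [ 0.5362 -0.0293  0.0594] yaw 97.0 j6 -0.26 w 0.0483 t 30.075
.5374,-.0298,.04,96.9 [-0.0013, 0.0023, 0.0388, -0.0011, -0.0007, 0.0017]
```

View pics/sm.png

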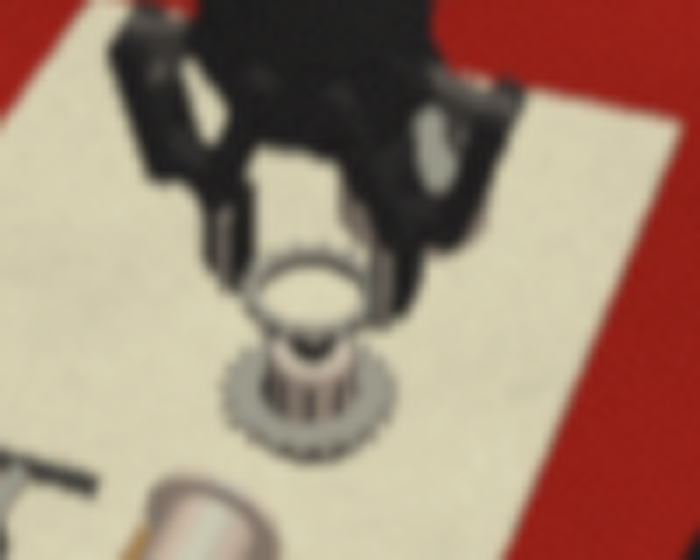

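The small sprocket's bore (311,292) is in line with the freehub below (312,350). Lowering.

```bash
python3 -m handwheel '[[-0.001,0.002,0.015,0,0,0],[-0.001,0.002,0.03,0,0,0],[-0.001,0.002,0.04,0,0,0],[-0.001,0.002,0.05,0,0,0],[-0.001,0.002,0.056,0,0,0]]'; python3 go.py .5376,-.0298,.0195,96.9
```

```text
time: 30.75
position: [0.5373, -0.0303, 0.0308]
tcp_rot: [-2.083, -2.351, 0.001]
contact_force: [-0.2, -0.2, -0.8]
gripper_width: 0.0486
gripper_force: 31.4
now [ 0.5373 -0.0303  0.0308] yaw 96.9 j6 -0.26 w 0.0486 t 30.75
.5376,-.0298,.0195,96.9 [0.0009, 0.0007, 0.0227, -0.0011, -0.0003, 0.0002]
```

```bash
python3 -m handwheel '[[0.001,0,0.01,0,0,0],[0.001,0,0.017,0,0,0],[0.001,0,0.0225,0,0,0],[0.001,0,0.0225,0,0,0]]'; python3 go.py; python3 -m handwheel '[[0,0,0,0,0,0],[0,0,0,0,0,0],[0,0,0,0,0,0]]' 0.75; python3 -m handwheel '[[0,0,-0.04,0,0,0],[0,0,-0.12,0,0,0],[0,0,-0.22,0,0,0],[0,0,-0.32,0,0,0],[0,0,-0.36,0,0,0]]'; python3 go.py .35,.15,.22,96.9
```

```text
time: 31.25
position: [0.5373, -0.0298, 0.0198]
tcp_rot: [-2.083, -2.351, 0.0]
contact_force: [0.9, 0.1, -0.6]
gripper_width: 0.048
gripper_force: 31.4
now [ 0.5373 -0.0298  0.0198] yaw 96.9 j6 -0.26 w 0.048 t 31.25
time: 31.62
position: [0.5377, -0.0298, 0.0203]
tcp_rot: [2.083, 2.351, 0.0]
contact_force: [-0.8, 0.0, 0.6]
gripper_width: 0.064
gripper_force: 0.0
time: 32.25
position: [0.5397, -0.0301, 0.2042]
tcp_rot: [2.08, 2.347, 0.006]
contact_force: [1.1, -0.5, 0.0]
gripper_width: 0.0641
gripper_force: 0.0
now [ 0.5397 -0.0301  0.2042] yaw 96.9 j6 -0.26 w 0.0641 t 32.25
.35,.15,.22,96.9 [0.4031, -0.3331, -0.0344, 0.0126, 0.0033, 0.0006]
```

```bash
python3 -m handwheel '[[0.12,-0.04,0,0,0,0],[0.24,-0.08,0,0,0,0],[0.36,-0.12,0,0,0,0],[0.48,-0.16,0,0,0,0],[0.6,-0.2,0,0,0,0]]'; python3 -m handwheel '[[0,0,0,0,0,0],[0,0,0,0,0,0]]'
python3 - <<'E'
from h import *
c=cam('top');b=cam('side')
cv2.imwrite('pics/fin.png',np.hstack([cv2.resize(k['pixels'][y:y+150,x:x+150,::-1],(400,400),interpolation=cv2.INTER_CUBIC) for k,x,y in((c,250,140),(b,260,130))]))
for n,k in(('top',c),('side',b)):
    W=cloud(k); H=W[...,2]; D=np.hypot(W[...,0]-.537,W[...,1]+.029)
    for lo,hi,z in((.0185,.023,'small'),(.027,.031,'large')):
        print(n,z,round(float(np.nanmedian(H[(D>lo)&(D<hi)&(H<.05)])),4))
    q=W[(np.hypot(W[...,0]-.604,W[...,1]-.1)<.03)&(H>.012)&(H<.03)]; print('ct',q.mean(0),cv2.minAreaRect((q[:,:2]*1000).astype(np.float32)))
    for t in('pedal','dish','screwdriver'):
        for r in look_for(t,n)[:1]: print(t,np.round(r['rect']))
E
```

```text
time: 32.88
position: [0.4028, 0.2543, 0.2005]
tcp_rot: [2.084, 2.351, 0.002]
contact_force: [0.6, 0.6, 0.0]
gripper_width: 0.0644
gripper_force: 0.0
time: 33.12
position: [0.4036, 0.2525, 0.2001]
tcp_rot: [2.081, 2.352, -0.0]
contact_force: [0.5, 0.0, 1.2]
gripper_width: 0.0638
gripper_force: 0.0
top small 0.0237
top large 0.0169
ct [0.60666743 0.09740596 0.01974351] ((607.5625610351562, 95.82785034179688), (18.567001342773438, 48.74167251586914), 7.581357002258301)
pedal [466. 147.  60.  36.]
dish [340. 214.  20.  23.]
screwdriver [322. 288.  76.  13.]
side small nan
side large nan
ct [0.60353258 0.11394791 0.01811795] ((604.0453491210938, 107.94058227539062), (17.9110164642334, 34.069053649902344), 10.039764404296875)
dish [178. 284.  42.  43.]
screwdriver [387. 241.  45.  56.]
  return np.nanmean(a, axis, out=out, keepdims=keepdims)
```

View pics/fin.png

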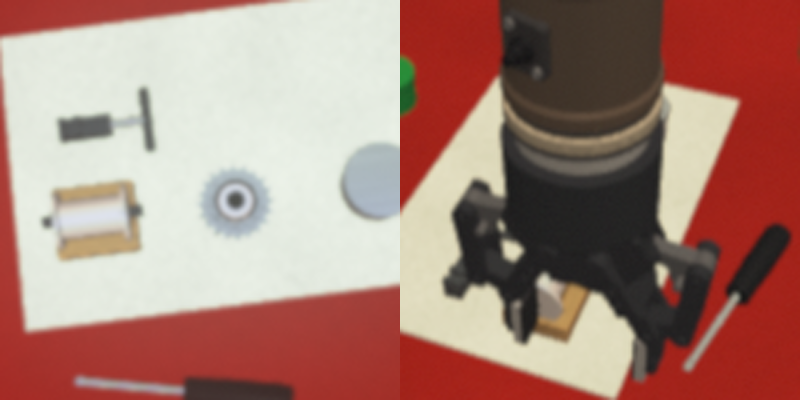

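The top view shows the stack at (235,200) and the tool parallel behind the cradle at (85,127). The arm hides the side view, so I'll move it off for one last look.

```bash
python3 -m handwheel '[[0.0,-0.0,-0.1,0,0,0],[0.1,0,-0.2,0,0,0],[0.2,0,-0.25,0,0,0],[0.32,0,-0.25,0,0,0],[0.4,0.0,-0.25,0,0,0]]'; python3 -m handwheel '[[0,0,0,0,0,0],[0,0,0,0,0,0]]'
python3 - <<'E'
from h import *
b=cam('side'); save(b,'fin2.png',(290,140,390,230),6)
c=cam('top')
for k in(b,c):
    W=cloud(k); D=np.hypot(W[...,0]-.537,W[...,1]+.029); q=W[(D>.018)&(D<.026)&(W[...,2]>.020)&(W[...,2]<.03)]
    if len(q)>10: print(len(q),np.round(q.mean(0),4),np.round(np.linalg.lstsq(np.c_[q[:,:2]-q[:,:2].mean(0),np.ones(len(q))],q[:,2],rcond=None)[0],3))
E
```

```text
time: 34.15
position: [0.3797, 0.4535, 0.3259]
tcp_rot: [-2.083, -2.352, -0.003]
contact_force: [-0.1, -0.7, 0.3]
gripper_width: 0.0642
gripper_force: 0.0
time: 34.4
position: [0.3797, 0.4503, 0.3245]
tcp_rot: [2.083, 2.351, -0.002]
contact_force: [-0.2, -0.9, -0.3]
gripper_width: 0.0641
gripper_force: 0.0
71 [ 0.5359 -0.0208  0.0233] [-0.002 -0.008  0.023]
123 [ 0.5397 -0.0315  0.0254] [ 0.038 -0.024  0.025]
```

View pics/fin2.png

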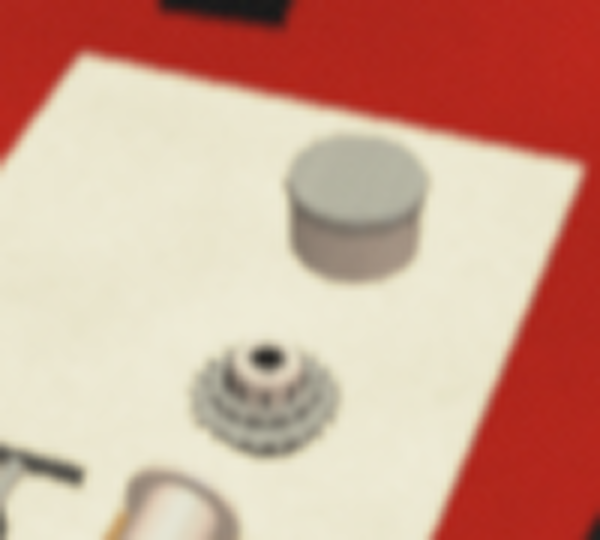

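Both sprockets are seated flat on the freehub (265,395). Handing in.

```bash
python3 -c "
from workcell import job; print(job.close_job())"
```

```text
the job is handed in; nothing more can be done
None
```

The job is handed in at about 34 s of the 112 s, but the hand-in gave no verdict: by camera, the freehub stands midway between hub and tin with both sprockets seated flat on it, the chain tool lies about 8 cm behind the cradle and parallel to the cradle–tin line, and I saw no sign that the pedal, dish or screwdriver moved.

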